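# Seat the dosing disc of the tablet counter

### The arm

A 6-joint arm with a two-finger parallel gripper is mounted at the origin on the work surface. World frame = base frame: x ahead of the robot, y to its left, z up, the work surface at z = 0. Lengths are in m, angles in rad, forces in N, time in s.
With the tool pointing down it reaches from about 0.35 to 0.725 m from the base axis. Payload 6 kg.
Tool frame: the origin (TCP) lies at the very end of the fingers, on their centre line; the grasp point (between the pads) lies 19 mm behind it; z points along the fingers, y is the direction in which the jaws open and shut (so a half turn about z gives the same grasp; the last joint's range is limited). The gripper opens to 85 mm and grips with 20 to 120 N. Pads are 22 mm wide; open, the fingers measure 114 mm over their backs; the gripper's body (76 mm by 85 mm) begins 54 mm behind the grasp point. The pads swing forward as they close: fully open they stand 13 mm farther back than shut.
Start: joints at [1.645, 0.04, 0.085, 0, -1.615, -0.334], TCP at [0.154, 0.58, 0.231] pointing down, gripper open.
Joint ranges: [-2.56, 2.56], [-1.29, 2.01], [-1.08, 1.49], [-3.29, 1.98], [-2.81, -0.18], [-2.99, 2.99]. Speed limits (rad/s): [2.57, 2.57, 3.01, 3.14, 3.14, 3.14].

### API

Orientations are given as a unit quaternion [w, x, y, z].
In Python, from plant import bot gives the robot as it stands.
- The arm moves only by the tool arm_command, never from a script. Its argument "motion" is a list that holds one entry, the list of rows, each a list of 5 numbers: the opening, from -1 (shut) to 1 (fully open), then the shift along the world's x, y, z normalised to -1 to 1, where 1 is 7.5 cm, then the turn about the world's z normalised to -1 to 1, where 1 is 30 degrees. In form: [[[hand, x, y, z, spin], ...]]. A call has 1 to 8 rows; each row shifts and turns the commanded pose from where the row before left it; what a row does not reach is not made up. A row lasts 1/10 s, in which the tool goes at most 50 mm and 8.59 degrees, less where a joint would pass 70% of its speed; a pose out of reach is approached as far as the arm can. A call with a number of a shift or a turn outside -1 to 1 is refused whole. A call with a gripper value outside its range is refused whole. The fingers move at their own pace and stop on an object; "grip_force" is the grip in N (left out, the last holds). Time passes only in rows, so rows that do not move let the fingers close. It gives the time, the measured TCP pose, the force and the opening at its end, in the units of the state.
- bot.state(): the state, without advancing time (a new reading comes with each control period).
- bot.capture(name): name is "side" or "top"; returns (picture, depth): 480x640x3 uint8, red, green, blue; 480x640 float32, m along the optical axis (not along the pixel's ray), 0 where there is no reading.
- bot.calibration(name): a dict with "fx", "fy", "cx", "cy" (pixels), "world_from_camera" (4x4, takes a point from camera to world coordinates). Camera axes: x right, y down, z forward; pixel columns grow to the right and rows downward; lengths in m; the calibration is good to about 2 mm. A picture is of the moment at which its call begins. calibration takes no time and is no camera call.
- bot.sign_off(): hands the job in, once; it reports no verdict.
The state is a dict: "clock": time; "joint_positions": joint angles; "qd": joint speeds; "tau": joint torques, N m; "eef_pos": TCP position; "tcp_rot": TCP orientation; "wrist_force": force on the tool from outside, world axes, zero at the start; "ft_torque": the same for the moment, N m; "finger_gap": finger opening in m.
Only numpy, scipy, OpenCV 4.12 (cv2) and the standard library are available. Lean on these libraries where they do the work, as an engineer would, in place of code of your own. Each camera call takes 0.05 s, during which the arm holds its last target.

### The job

The tablet counter's round dosing disc sits high in its well because its rim notch is not over the key pin, which is under the disc at the block on the well's rim. Turn the disc with a fingertip in its slot until the notch meets the pin, then press it fully home, flush with the rim, and take the hand away. Never lift the disc or force it down hard, and leave everything else on the bench where it stands.

Things in the scene. Friction and masses are not known exactly. Their poses are not given: they have to be found in the camera images.
- disc: Dosing disc: round aluminium disc 168 mm across, 16 mm thick, level on a vertical spindle in the counter's well. Origin: centre of its underside; x points from the axis to the notch, z up. Top 52 mm above the bench at the start, 42 when home. Turns either way without limit against light friction (0.06 N m) and stays where left; cannot tip or shift sideways. Small grey dots on top are only looks.
- counter: White tablet counter, fixed. Origin: under the well's centre (the disc's axis), at bench height; x points to the key pin, z up. Base 210 x 210 mm, 24 mm high (black well floor at 24 mm); round well wall 176 mm inside, 194 outside, rim 42 mm above the bench; a 60 mm wide, 30 mm high control strip along its -y side; a low lip at -x.
- finger_slot (a point): Middle of the finger slot at the disc's top, 46 mm from the axis, exactly opposite the notch. A wide opening right through the disc, a ring sector from 21 to 72 mm from the axis and 38 degrees to either side (room for a circle 50 mm across). Well floor 28 mm below the disc's top at the start. A fingertip 10 to 20 mm deep in it pushes a side wall (about 1.3 N) to turn the disc.
- notch (a point): Middle of the key notch at the level of the disc's top, 79 mm from the axis: the only cut in the disc's rim, 15 mm wide, from 72 mm out to the rim at 84 mm, right through.
- key_pin (a point): Top of the fixed key pin, an upright steel pin 9 mm thick with a round top, 79 mm from the disc's axis, 35 mm above the bench (1 mm below the raised disc). Hidden under the disc until the notch is over it.
- rim_block (a point): Top centre of the grey block on the well's rim right outside the key pin, 20 x 24 mm, 98 mm from the disc's axis, 14 mm higher than the rim (56 mm above the bench); the only such block. The key pin lies on the straight line from the disc's axis to it.
- disc_top (a point): Centre of the disc's flat top, on its axis; solid out to 21 mm all round. The place to press.
- disc_depth (a joint): How far the disc is pressed down its spindle, in m: 0 at the start, 0.010 fully home (top flush with the well's rim), negative if pulled up. The snug spindle holds it at any height; about 3 to 5 N pushes it down. With the notch off the pin it stops after 1 to 2 mm; the pin's round top lets it slip in from about 4 mm either side of centre.
- amber_bottle: Bystander: small amber glass jar with a cap, 42 mm across, 72 mm high, standing close beside the counter. Origin: centre of its underside.
- white_tub: Bystander: white plastic tub, 52 mm across, 60 mm high, standing close beside the counter. Origin: centre of its underside.
- tweezers: Bystander: steel tweezers lying flat, 126 mm long, close beside the counter. Origin: centre of its underside.
- carton: Bystander: paper-white medicine carton, 50 x 90 x 45 mm high, close beside the counter. Origin: centre of its underside.
- spatula: Bystander: spatula with white handle lying flat, 170 mm long. Origin: centre of its underside.
- steel_cup: Bystander: small steel cup, 60 mm across the rim, 50 mm high. Origin: centre of its underside.
- flat_carton: Bystander: flat white carton, 70 x 120 x 30 mm high. Origin: centre of its underside.

How it is judged:
At the end, for the whole second after the job is handed in: The disc is pressed down more than 8 of its 10 mm, its notch within 6 mm (from above) of the key pin, at rest, and no bystander has moved 30 mm or more (value of joint disc_depth above 0.008 m and horizontal distance between notch and key_pin below 0.006 m and velocity of joint disc_depth between -0.005 and 0.005 m/s and angular speed of disc below 0.05 rad/s and distance of each of amber_bottle, white_tub, tweezers, carton, spatula, steel_cup, flat_carton from where it was at the start of the episode below 0.03 m); the robot touches nothing.
It fails at once if the disc is lifted more than 4 mm above where it started (value of joint disc_depth below -0.004 m).
It fails at once if the disc is forced: the fingers push on it with more than 50 N (contact force between the fingers and disc above 50 N).
It fails at once if a bystander is moved by more than 30 mm (distance of any of amber_bottle, white_tub, tweezers, carton, spatula, steel_cup, flat_carton from where it was at the start of the episode above 0.03 m).
It also fails if it takes over 45 s, if anything falls off the work surface, if the arm or the gripper's body presses on something with over 40 N, if the wrist force passes 120 N, or if a joint passes its speed limit or range.

## Working session

There is one attempt and no reset: what is moved stays moved. The work goes in short steps, Python scripts to look and compute and a tool call to move; the robot and the scene stay as the last step left them, time stands still between calls to the robot, and variables do not carry over. Pictures are saved under pics/ and viewed, and the job is handed in when it is done.

Besides the shell and the picture viewer there is one more tool, called after "Emit:" by a JSON object that holds its "method" and its "body". arm_command: Moves the arm, as the interface text tells. Scaled input: -1 to 1 covers 7.5 cm each way for a shift and 30 degrees each way for a turn. Its arguments: {"type":"object","properties":{"motion":{"type":"array","items":{"type":"array","items":{"type":"array","items":{"type":"number","minimum":-1,"maximum":1}}}},"grip_force":{"type":"number"}},"required":["motion"]}

```bash
ls; mkdir -p pics
cat > h.py <<'E'
import numpy as np, cv2
from plant import bot
def grab(n,tag):
    p,d=bot.capture(n); cv2.imwrite(f'pics/{tag}.png',p[:,:,::-1]); np.savez(f'pics/{tag}.npz',p=p,d=d); return p,d
def ray(n,u,v,z):
    c=bot.calibration(n);T=np.array(c["world_from_camera"])
    r=T[:3,:3]@np.array([(u-c["cx"])/c["fx"],(v-c["cy"])/c["fy"],1]); o=T[:3,3]
    return o+r*(z-o[2])/r[2]
def dep(n,u,v,d):
    c=bot.calibration(n);T=np.array(c["world_from_camera"])
    return T[:3,:3]@(np.array([(u-c["cx"])/c["fx"],(v-c["cy"])/c["fy"],1])*d)+T[:3,3]
E
python3 - <<'E'
from h import *
for n in("top","side"):
    grab(n,n+"0"); print(bot.calibration(n))
print(bot.state())
E
```

```text
pics
{'fx': 479.4712578635008, 'fy': 479.4712578635008, 'cx': 323.462430755456, 'cy': 243.36274639625543, 'world_from_camera': array([[-4.55684283e-03, -9.92939343e-01,  1.18535633e-01,
         3.69019191e-01],
       [-9.99989563e-01,  4.56384451e-03, -2.12379198e-04,
        -2.98724936e-02],
       [-3.30098536e-04, -1.18535364e-01, -9.92949776e-01,
         1.42113848e+00],
       [ 0.00000000e+00,  0.00000000e+00,  0.00000000e+00,
         1.00000000e+00]])}
{'fx': 535.8859365055187, 'fy': 535.8859365055187, 'cx': 325.3856806634604, 'cy': 234.15290287777415, 'world_from_camera': array([[-0.99011899, -0.06812598,  0.12256932,  0.37849817],
       [-0.13926025,  0.58029452, -0.8024119 ,  0.90170968],
       [-0.01646121, -0.81155229, -0.58404787,  0.71981798],
       [ 0.        ,  0.        ,  0.        ,  1.        ]])}
{'clock': 0.1, 'joint_positions': array([ 1.64469063e+00,  4.07382329e-02,  8.38964348e-02, -4.28195411e-04,
       -1.61549110e+00, -3.33690502e-01]), 'qd': array([ 0.00057212, -0.00015238,  0.00301006,  0.00094607,  0.00192595,
        0.00247452]), 'tau': array([-5.78924431e-03, -3.69341218e+01,  3.48282659e+01,  6.95170373e+00,
       -4.49805579e-03,  2.13807340e-06]), 'eef_pos': array([0.15398213, 0.57959374, 0.23037463]), 'tcp_rot': array([ 7.95675472e-04,  9.91576001e-01, -1.29523739e-01, -5.39756079e-05]), 'wrist_force': array([-0.0937234 ,  0.26530492, -0.73564446]), 'ft_torque': array([0.00592074, 0.03921757, 0.00283073]), 'finger_gap': 0.08547968495056944}
```

View pics/top0.png

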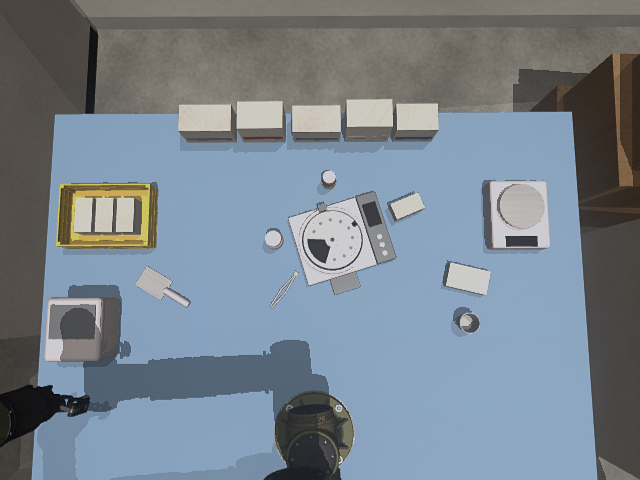

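View pics/side0.png

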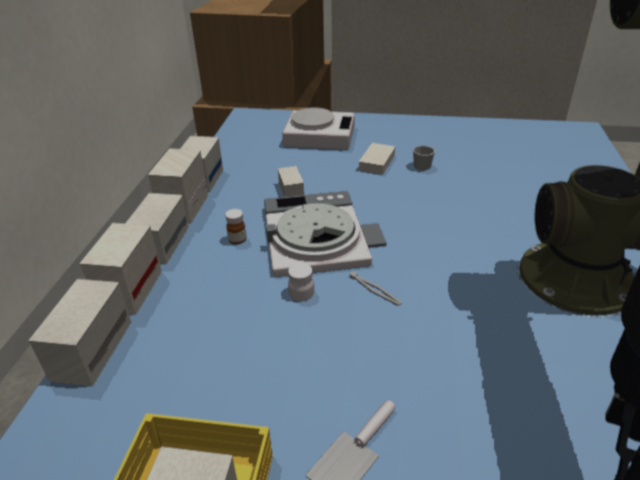

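The top view shows the disc centred near (332,239), the rim block near (321,207), the slot near (319,249) and the notch near (354,224). I'll zoom in next.

Run:
```python
import cv2
a=cv2.imread('pics/top0.png')[180:300,250:430];cv2.imwrite('pics/top0z.png',cv2.resize(a,None,fx=4.4,fy=4.4,interpolation=cv2.INTER_CUBIC))
a=cv2.imread('pics/side0.png')[180:280,250:400];cv2.imwrite('pics/side0z.png',cv2.resize(a,None,fx=5,fy=5,interpolation=cv2.INTER_CUBIC))
```

```text
(no output)
```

View pics/top0z.png

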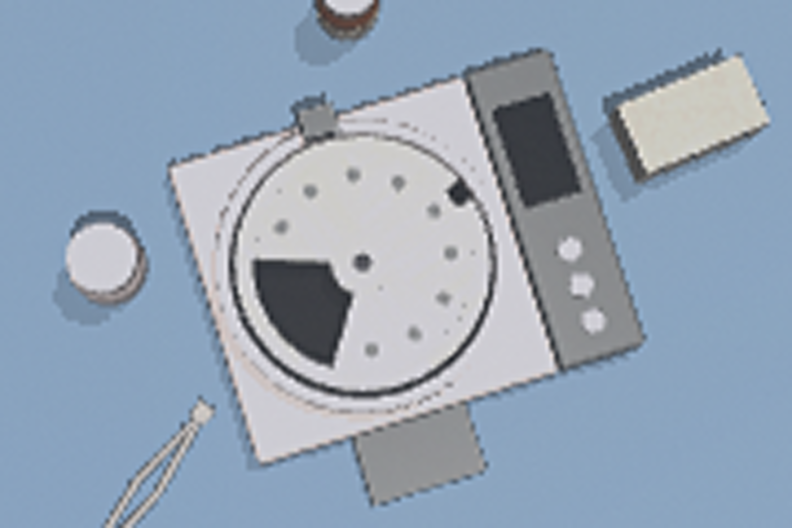

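View pics/side0z.png

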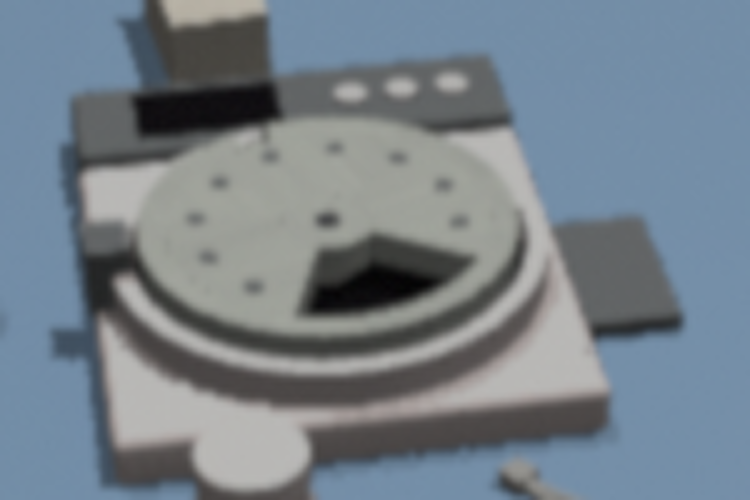

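```bash
cat > m.py <<'E'
from h import *
def blobs(tag,box,thr,amin,amax):
    p=np.load(f'pics/{tag}.npz')['p']; x0,y0,x1,y1=box
    g=cv2.cvtColor(p,cv2.COLOR_RGB2GRAY)[y0:y1,x0:x1]
    n,l,s,c=cv2.connectedComponentsWithStats((g<thr).astype(np.uint8))
    for i in range(1,n):
        if amin<=s[i,4]<=amax: 
            w=(thr+20-g.astype(float)).clip(0)*(l==i); yy,xx=np.mgrid[y0:y1,x0:x1]
            yield s[i,4],(xx*w).sum()/w.sum(),(yy*w).sum()/w.sum(), s[i,:4]+np.array([x0,y0,0,0])
E
python3 - <<'E'
from m import *
d=np.load('pics/top0.npz')['d']
for b in blobs('top0',(295,205,375,280),120,3,2000):
    u,v=b[1:3]; print('top',np.round(b[:3],2),b[3],ray('top',u,v,.052).round(4), dep('top',u,v,d[int(round(v)),int(round(u))]).round(4))
ds=np.load('pics/side0.npz')['d']
for b in blobs('side0',(275,200,365,260),110,3,2000):
    u,v=b[1:3]; print('side',np.round(b[:3],2),b[3],ray('side',u,v,.052).round(4), dep('side',u,v,ds[int(round(v)),int(round(u))]).round(4))
# top depth height map near block
for v in range(202,213): print(v,[ '%.0f'%(1e3*dep('top',u,v,d[v,u])[2]) for u in range(312,332)])
E
```

```text
top [ 25.   319.78 209.47] [314 205  12   9] [ 0.6315 -0.0199  0.052 ] [ 0.6314 -0.0199  0.0528]
top [  4.   326.58 205.27] [326 205   3   2] [ 0.6438 -0.0397  0.052 ] [ 0.6548 -0.0401 -0.0026]
top [ 84.   366.21 230.09] [358 205  17  52] [ 0.5705 -0.1537  0.052 ] [ 0.5749 -0.1564  0.0218]
top [215.   369.35 213.92] [362 205  13  23] [ 0.6178 -0.1635  0.052 ] [ 0.6217 -0.1656  0.0301]
top [ 15.   304.58 211.68] [298 210  14   5] [0.6252 0.0241 0.052 ] [ 6.35e-01  2.62e-02 -2.00e-04]
top [ 22.   354.12 223.28] [352 220   6   7] [ 0.5905 -0.1191  0.052 ] [ 0.595  -0.1209  0.024 ]
top [159.   329.67 254.78] [302 221  61  49] [ 0.4994 -0.0478  0.052 ] [ 0.499  -0.0478  0.0563]
top [  9.   331.97 238.92] [331 238   3   3] [ 0.5452 -0.0547  0.052 ] [ 0.5451 -0.0547  0.0529]
top [371.   318.64 248.88] [308 239  22  24] [ 0.5166 -0.0162  0.052 ] [ 0.5194 -0.016   0.0254]
top [  3. 368. 267.] [367 267   3   1] [ 0.4638 -0.1572  0.052 ] [ 0.4671 -0.1616  0.0041]
side [473.   298.61 203.21] [275 200  78  13] [ 0.5976 -0.1304  0.052 ] [ 0.6041 -0.1611  0.0322]
side [  6.   315.   223.51] [314 22
[... 1070 characters left out ...]
4', '57', '51', '56', '58', '48', '54', '56', '56', '21', '28', '39', '40', '41']
208 ['7', '-0', '-2', '0', '0', '2', '58', '60', '58', '57', '52', '57', '58', '57', '53', '43', '41', '42', '42', '45']
209 ['0', '-1', '-3', '3', '26', '22', '47', '58', '53', '54', '57', '57', '53', '59', '53', '38', '37', '44', '37', '39']
210 ['20', '25', '25', '26', '26', '25', '38', '54', '58', '57', '56', '50', '53', '49', '45', '39', '41', '41', '44', '40']
211 ['23', '26', '28', '21', '44', '41', '40', '57', '57', '55', '54', '42', '39', '36', '32', '52', '56', '52', '53', '52']
212 ['27', '25', '41', '45', '45', '37', '44', '44', '47', '44', '34', '50', '47', '47', '55', '59', '54', '55', '57', '55']
```

Run:
```python
from m import *
d=np.load('pics/top0.npz')['d']; c=np.array([.5452,-.0547])
P=[]
for v in range(201,214):
  for u in range(312,328):
    q=dep('top',u,v,d[v,u])
    if q[2]>.046 and np.hypot(*(q[:2]-c))>.087: P.append((u,v))
P=np.array(P);m=P.mean(0);b=ray('top',*m,.056);print(len(P),m,b,np.hypot(*(b[:2]-c)),np.degrees(np.arctan2(*(b[:2]-c)[::-1])))
# independent: counter base +-: control strip edges etc: fit minAreaRect of white+strip base by height mask > 12mm
M=np.zeros((480,640),np.uint8)
for v in range(180,300):
  for u in range(270,410):
    q=dep('top',u,v,d[v,u])
    if .014<q[2]<.048: M[v,u]=255
    if q[2]>.03 and np.hypot(*(q[:2]-c))<.1: M[v,u]=255
cs,_=cv2.findContours(M,0,2);k=max(cs,key=cv2.contourArea);r=cv2.minAreaRect(k);print(r);bx=[ray('top',*x,.024)[:2] for x in cv2.boxPoints(r)]
for i in range(4):
  e=bx[(i+1)%4]-bx[i]; print(bx[i].round(4),np.hypot(*e).round(4),np.degrees(np.arctan2(e[1],e[0])).round(1))
# carton, bottle positions / heights in top
ds=np.load('pics/side0.npz')['d']
for n,u,v in(('bottle',330,177),('tub',274,238),('carton',406,206)):
  print(n,dep('top',u,v,d[v,u]).round(3))
for n,u,v in(('block',271,229),):
  print(n,dep('side',u,v,ds[v,u]).round(3))
```

```text
58 [321.89655172 207.22413793] [ 0.63731231 -0.02611364  0.056     ] 0.09644614096262794 17.24133726980584Traceback (most recent call last):
  File "<stdin>", line 13, in <module>
  File "h.py", line 10, in dep
    c=bot.calibration(n);T=np.array(c["world_from_camera"])
ValueError: time passes only in moves, steps and waits
```

```bash
sed -i 's/^def ray/_C={n:bot.calibration(n) for n in ("top","side")}\ndef ray/; s/c=bot.calibration(n);/c=_C[n];/' h.py
python3 - <<'E'
from m import *
d=np.load('pics/top0.npz')['d']; c=np.array([.5452,-.0547])
M=np.zeros((480,640),np.uint8)
for v in range(180,300):
  for u in range(270,410):
    q=dep('top',u,v,d[v,u])
    if .014<q[2]<.048 : M[v,u]=255
    if np.hypot(*(q[:2]-c))<.1: M[v,u]=255
M=cv2.morphologyEx(M,cv2.MORPH_OPEN,np.ones((3,3)))
cs,_=cv2.findContours(M,0,2);k=max(cs,key=cv2.contourArea);k=cv2.approxPolyDP(k,2.5,True)[:,0]
for i in range(len(k)):
  a,b=ray('top',*map(float,k[i]),.024)[:2],ray('top',*map(float,k[(i+1)%len(k)]),.024)[:2]; e=b-a
  print(k[i],a.round(3),np.hypot(*e).round(3),np.degrees(np.arctan2(e[1],e[0])).round(1))
ds=np.load('pics/side0.npz')['d']
for n,u,v in(('bottle',330,177),('tub',274,238),('carton',406,206)):
  print(n,dep('top',u,v,d[v,u]).round(3))
print('block',dep('side',271,229,ds[229,271]).round(3),bot.state()['clock'])
E
```

```text
[374 192] [ 0.689 -0.181] 0.264 107.0
[289 218] [0.612 0.071] 0.202 -164.0
[308 284] [0.417 0.015] 0.265 -73.7
[395 258] [ 0.492 -0.239] 0.076 14.4
[388 233] [ 0.566 -0.22 ] 0.012 75.5
[384 232] [ 0.569 -0.208] 0.019 -19.3
[386 226] [ 0.586 -0.215] 0.108 18.2
bottle [ 0.723 -0.05   0.069]
tub [0.547 0.111 0.062]
carton [ 0.642 -0.272  0.043]
block [ 0.638 -0.019  0.054] 0.1
```

Emit:
{"method": "arm_command", "body": {"motion": [[[-1,0.3,-0.5,0,0],[-1,0.3,-0.5,0,0],[-1,0.3,-0.5,0,0],[-1,0.3,-0.5,0,0],[-1,0.3,-0.5,0,0],[-1,0.3,-0.5,0,0],[-1,0.3,-0.5,0,0],[-1,0.3,-0.5,0,0]]], "grip_force": 30}}

```text
clock: 0.9
eef_pos: [0.3345, 0.2782, 0.2311]
tcp_rot: [-0.0, 0.992, -0.129, -0.0]
wrist_force: [1.2, -0.3, 0.4]
finger_gap: -0.0001
```

Emit:
{"method": "arm_command", "body": {"motion": [[[-1,0.3,-0.5,0,0],[-1,0.3,-0.5,0,0],[-1,0.3,-0.5,0,0],[-1,0.3,-0.5,0,0],[-1,0.3,-0.5,0,0],[-1,0.3,-0.5,0,0],[-1,0.3,-0.5,0,0],[-1,0.3,-0.5,0,0]]]}}

```text
clock: 1.7
eef_pos: [0.5146, -0.022, 0.231]
tcp_rot: [-0.0, 0.992, -0.13, -0.0]
wrist_force: [0.9, 0.3, -0.0]
finger_gap: 0.0004
```

Emit:
{"method": "arm_command", "body": {"motion": [[[-1,0.06,0.07,-0.5,0],[-1,0,0,-0.5,0],[-1,0,0,-0.5,0],[-1,0,0,-0.5,0],[-1,0,0,0,0]]]}}

```text
clock: 2.2
eef_pos: [0.5148, -0.0155, 0.0751]
tcp_rot: [0.001, 0.992, -0.13, -0.005]
wrist_force: [-0.6, 0.3, -0.7]
finger_gap: 0.0003
```

Run:
```python
from h import *
s=bot.state();print(s['eef_pos'],s['joint_positions'])
p,d=grab('side','side1')
cv2.imwrite('pics/side1z.png',cv2.resize(p[150:290,230:420,::-1],None,fx=4,fy=4,interpolation=cv2.INTER_CUBIC))
```

```text
[ 0.51483996 -0.01546851  0.07506508] [ 0.35959575 -0.14107016 -0.37441529 -0.00251368 -1.34797068  0.95116193]
```

View pics/side1z.png

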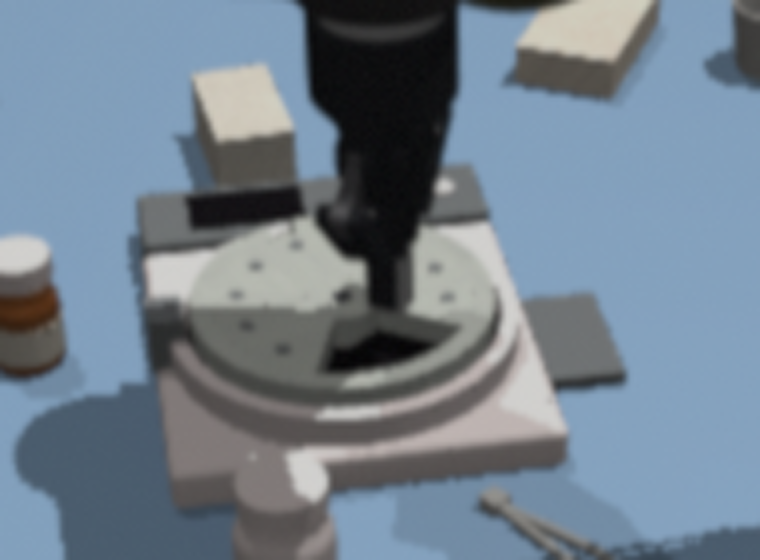

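Run:
```python
from h import *
print(bot.state()['eef_pos'],ray('side',327.5,227,.075))
```

```text
[ 0.51695932 -0.01547489  0.07915214] [ 0.51299134 -0.01016256  0.075     ]
```

Emit:
{"method": "arm_command", "body": {"motion": [[[-1,0.04,0,0,0],[-1,0,0,0,0]]]}}

```text
clock: 2.45
eef_pos: [0.5233, -0.0146, 0.0841]
tcp_rot: [-0.0, 0.992, -0.129, 0.002]
wrist_force: [0.6, -0.1, 0.4]
finger_gap: -0.0001
```

Emit:
{"method": "arm_command", "body": {"motion": [[[-1,-0.03,0,0,0],[-1,0,0,-0.15,0],[-1,0,0,-0.15,0],[-1,0,0,-0.15,0],[-1,0,0,-0.15,0],[-1,0,0,0,0],[-1,0,0,0,0],[-1,0,0,0,0]]]}}

```text
clock: 3.25
eef_pos: [0.5197, -0.0149, 0.0368]
tcp_rot: [0.0, 0.992, -0.13, 0.0]
wrist_force: [0.2, -0.3, -0.3]
finger_gap: -0.0004
```

Run:
```python
from h import *
p,d=grab('side','side2')
cv2.imwrite('pics/side2z.png',cv2.resize(p[150:290,230:420,::-1],None,fx=4,fy=4,interpolation=cv2.INTER_CUBIC))
```

```text
(no output)
```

View pics/side2z.png

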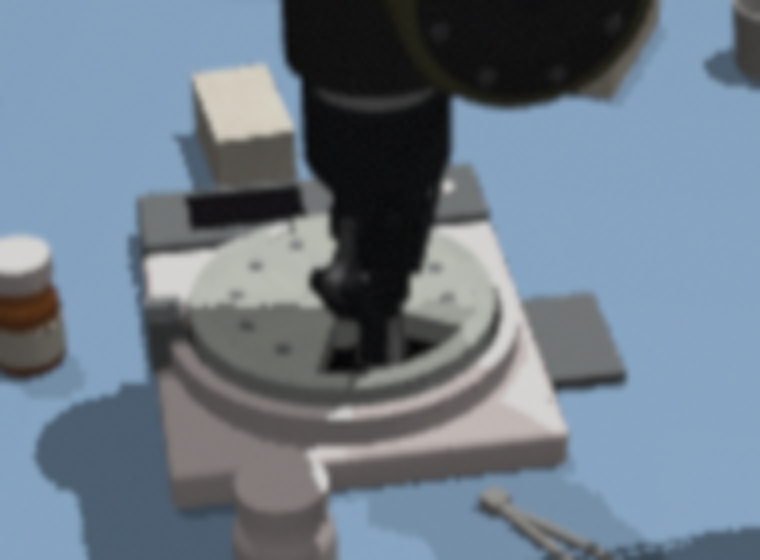

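Run:
```python
import numpy as np
c=np.array([.546,-.054]);a=np.radians([124.3]+list(range(132,229,8)))
p=c+.046*np.c_[np.cos(a),np.sin(a)]
print(np.c_[np.degrees(a)[1:],np.diff(p,axis=0)/.075].round(3));print(p.round(4))
```

```text
[[ 1.32e+02 -6.50e-02 -5.10e-02]
 [ 1.40e+02 -5.90e-02 -6.20e-02]
 [ 1.48e+02 -5.00e-02 -6.90e-02]
 [ 1.56e+02 -4.00e-02 -7.60e-02]
 [ 1.64e+02 -2.90e-02 -8.00e-02]
 [ 1.72e+02 -1.80e-02 -8.40e-02]
 [ 1.80e+02 -6.00e-03 -8.50e-02]
 [ 1.88e+02  6.00e-03 -8.50e-02]
 [ 1.96e+02  1.80e-02 -8.40e-02]
 [ 2.04e+02  2.90e-02 -8.00e-02]
 [ 2.12e+02  4.00e-02 -7.60e-02]
 [ 2.20e+02  5.00e-02 -6.90e-02]
 [ 2.28e+02  5.90e-02 -6.20e-02]]
[[ 0.5201 -0.016 ]
 [ 0.5152 -0.0198]
 [ 0.5108 -0.0244]
 [ 0.507  -0.0296]
 [ 0.504  -0.0353]
 [ 0.5018 -0.0413]
 [ 0.5004 -0.0476]
 [ 0.5    -0.054 ]
 [ 0.5004 -0.0604]
 [ 0.5018 -0.0667]
 [ 0.504  -0.0727]
 [ 0.507  -0.0784]
 [ 0.5108 -0.0836]
 [ 0.5152 -0.0882]]
```

Emit:
{"method": "arm_command", "body": {"motion": [[[-1,-0.06,-0.06,0,0],[-1,-0.06,-0.06,0,0],[-1,-0.05,-0.07,0,0],[-1,-0.04,-0.08,0,0],[-1,-0.03,-0.08,0,0],[-1,-0.02,-0.08,0,0],[-1,0,0,0,0]]]}}

```text
clock: 4.0
eef_pos: [0.4994, -0.0481, 0.0362]
tcp_rot: [0.0, 0.992, -0.13, -0.0]
wrist_force: [-0.8, -0.3, -0.6]
finger_gap: 0.0
```

Emit:
{"method": "arm_command", "body": {"motion": [[[-1,0,-0.08,0,0],[-1,0,-0.08,0,0],[-1,0.02,-0.08,0,0],[-1,0,0,0,0]]]}}

```text
clock: 4.4
eef_pos: [0.5013, -0.0661, 0.0361]
tcp_rot: [0.0, 0.992, -0.13, -0.0]
wrist_force: [-0.8, -0.4, -0.0]
finger_gap: 0.0004
```

Run:
```python
from h import *
p,d=grab('side','side3')
cv2.imwrite('pics/side3z.png',cv2.resize(p[150:290,230:420,::-1],None,fx=4,fy=4,interpolation=cv2.INTER_CUBIC))
```

```text
(no output)
```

View pics/side3z.png

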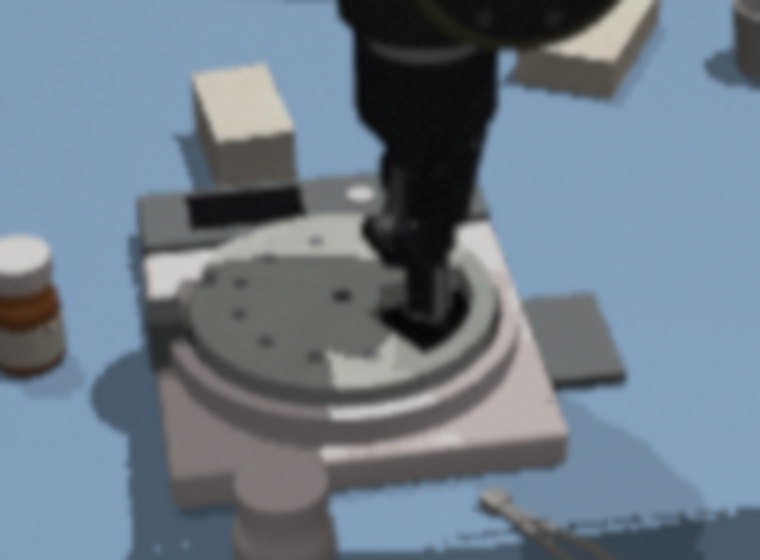

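Run:
```python
from h import *
c=np.array([.546,-.054])
for x,y in((342,296),(380,315),(425,350),(468,296)):
  q=ray('side',230+x/4-.4,150+y/4-.4,.052)[:2]; e=q-c; print(q.round(4),np.hypot(*e).round(4),np.degrees(np.arctan2(e[1],e[0]))%360)
```

```text
[ 0.5466 -0.0524] 0.0017 69.04771305680617
[ 0.5233 -0.0369] 0.0284 142.97434890811314
[ 0.4952 -0.0078] 0.0687 137.7407895128638
[ 0.478  -0.0604] 0.0683 185.3879285715118
```

Emit:
{"method": "arm_command", "body": {"motion": [[[-1,0.02,-0.04,0,0],[-1,0.02,-0.04,0,0],[-1,0.02,-0.04,0,0],[-1,0.02,-0.04,0,0],[-1,0,0,0,0],[-1,-0.04,0.08,0,0],[-1,0,0,0.15,0],[-1,0,0,0.3,0]]]}}

```text
clock: 5.25
eef_pos: [0.5031, -0.071, 0.0694]
tcp_rot: [0.001, 0.992, -0.129, -0.002]
wrist_force: [0.3, 0.3, 0.3]
finger_gap: -0.0003
```

Emit:
{"method": "arm_command", "body": {"motion": [[[-1,0,0,0.5,0],[-1,0,0,0.5,0],[-1,0,0.5,0.5,0],[-1,0,0.5,0,0],[-1,0,0.5,0,0],[-1,0,0.5,0,0],[-1,0,0.5,0,0],[-1,0,0.3,0,0]]]}}

```text
clock: 6.05
eef_pos: [0.504, 0.139, 0.1815]
tcp_rot: [-0.0, 0.992, -0.129, 0.001]
wrist_force: [0.0, 0.0, 0.5]
finger_gap: 0.0002
```

Run:
```python
from m import *
p,d=grab('top','top4')
cv2.imwrite('pics/top4z.png',cv2.resize(p[180:300,250:430,::-1],None,fx=4.4,fy=4.4,interpolation=cv2.INTER_CUBIC))
c=np.array([.5452,-.0547])
for b in blobs('top4',(295,200,375,280),120,8,600):
    u,v=b[1:3]; q=ray('top',u,v,.052)[:2];e=q-c; print('top',np.round(b[:3],2),b[3],q.round(4),np.hypot(*e).round(4),np.degrees(np.arctan2(e[1],e[0])).round(1)%360)
```

```text
top [ 25.   318.8  204.57] [316 201   8   9] [ 0.646  -0.0171] 0.1075 20.4
top [ 73.   365.33 227.56] [356 200  19  57] [ 0.5778 -0.1513] 0.1019 288.7
top [243.   369.43 212.6 ] [362 201  13  26] [ 0.6216 -0.1638] 0.1332 305.0
top [ 32.  326.4 212.2] [319 210  12   6] [ 0.6234 -0.0391] 0.0797 11.3
top [ 31.   303.64 237.04] [302 221   8  30] [0.5511 0.0269] 0.0818 85.9
top [  9.   331.95 238.92] [331 238   3   3] [ 0.5452 -0.0547] 0.0 43.2
top [107.   335.63 260.52] [305 238  58  32] [ 0.4828 -0.0648] 0.0632 189.2
top [370.   334.46 255.4 ] [321 245  29  20] [ 0.4976 -0.0615] 0.0481 188.2
```

View pics/top4z.png

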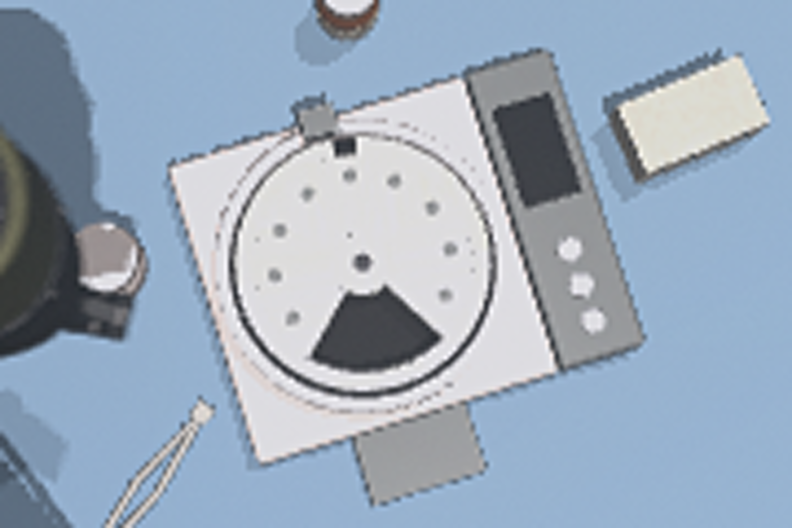

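The notch (zoom 345,146) still lies about 8.7° short of the block (318,118). I'll go back in and push further.

Emit:
{"method": "arm_command", "body": {"motion": [[[-1,0,-0.5,0,0],[-1,0,-0.5,0,0],[-1,0,-0.5,0,0],[-1,0,-0.5,0,0],[-1,0,-0.5,0,0],[-1,0,-0.25,-0.3,0],[-1,0,0,-0.5,0],[-1,0,0,-0.5,0]]]}}

```text
clock: 6.9
eef_pos: [0.5047, -0.0704, 0.0833]
tcp_rot: [-0.0, 0.991, -0.13, 0.001]
wrist_force: [0.2, 1.0, 0.1]
finger_gap: 0.0002
```

Emit:
{"method": "arm_command", "body": {"motion": [[[-1,0,0,0,0],[-1,0,0,0,0],[-1,0,0,0,0]]]}}

```text
clock: 7.2
eef_pos: [0.5059, -0.0695, 0.0861]
tcp_rot: [-0.0, 0.992, -0.129, 0.002]
wrist_force: [0.3, -0.1, 1.0]
finger_gap: -0.0
```

Emit:
{"method": "arm_command", "body": {"motion": [[[-1,-0.04,0.06,0,0],[-1,0,0,-0.16,0],[-1,0,0,-0.16,0],[-1,0,0,-0.16,0],[-1,0,0,-0.16,0],[-1,0,0,0,0],[-1,0,0,0,0]]]}}

```text
clock: 7.9
eef_pos: [0.5012, -0.0653, 0.0345]
tcp_rot: [0.0, 0.992, -0.13, -0.0]
wrist_force: [-0.1, -0.6, 0.2]
finger_gap: 0.0001
```

Emit:
{"method": "arm_command", "body": {"motion": [[[-1,0.01,-0.05,0.03,0],[-1,0.02,-0.04,0,0],[-1,0.02,-0.04,0,0],[-1,0.02,-0.04,0,0],[-1,0.03,-0.04,0,0],[-1,0.03,-0.04,0,0],[-1,0,0,0,0],[-1,0,0,0,0]]]}}

```text
clock: 8.7
eef_pos: [0.5111, -0.0841, 0.0371]
tcp_rot: [0.0, 0.992, -0.13, -0.0]
wrist_force: [0.3, -0.4, -0.1]
finger_gap: -0.0
```

Emit:
{"method": "arm_command", "body": {"motion": [[[-1,0,0,0,0]]]}}

```text
clock: 8.8
eef_pos: [0.5111, -0.0839, 0.0371]
tcp_rot: [0.0, 0.992, -0.13, -0.0]
wrist_force: [-1.0, 0.6, -0.2]
finger_gap: -0.0001
```

Next I'll back off, lift, move aside and look.

Emit:
{"method": "arm_command", "body": {"motion": [[[-1,-0.04,0.08,0,0],[-1,0,0,0.15,0],[-1,0,0,0.3,0],[-1,0,0,0.4,0],[-1,0,0,0.4,0],[-1,0,0.5,0.3,0],[-1,0,0.5,0,0],[-1,0,0.5,0,0]]]}}

```text
clock: 9.6
eef_pos: [0.5084, 0.0361, 0.1557]
tcp_rot: [-0.001, 0.992, -0.13, 0.002]
wrist_force: [-0.1, -0.7, -1.0]
finger_gap: -0.0
```

Emit:
{"method": "arm_command", "body": {"motion": [[[-1,0,0.5,0,0],[-1,0,0.5,0,0],[-1,0,0.3,0,0]]]}}

```text
clock: 9.9
eef_pos: [0.5078, 0.1346, 0.1545]
tcp_rot: [-0.0, 0.992, -0.129, 0.0]
wrist_force: [0.1, 0.3, 1.3]
finger_gap: 0.0003
```

Run:
```python
from m import *
p,d=grab('top','top5')
cv2.imwrite('pics/top5z.png',cv2.resize(p[195:285,275:395,::-1],None,fx=6.6,fy=6.6,interpolation=cv2.INTER_CUBIC))
c=np.array([.5452,-.0547])
for t in('top4','top5'):
  for b in blobs(t,(295,200,375,280),120,8,600):
    if 300<b[0]<450:
      u,v=b[1:3]; q=ray('top',u,v,.052)[:2];e=q-c; print(t,np.round(b[:3],2),b[3],q.round(4),np.hypot(*e).round(4),np.degrees(np.arctan2(e[1],e[0])).round(1)%360)
```

```text
top4 [370.   334.46 255.4 ] [321 245  29  20] [ 0.4976 -0.0615] 0.0481 188.2
top5 [371.   336.97 254.81] [324 244  29  21] [ 0.4992 -0.0687] 0.0481 197.0
```

View pics/top5z.png

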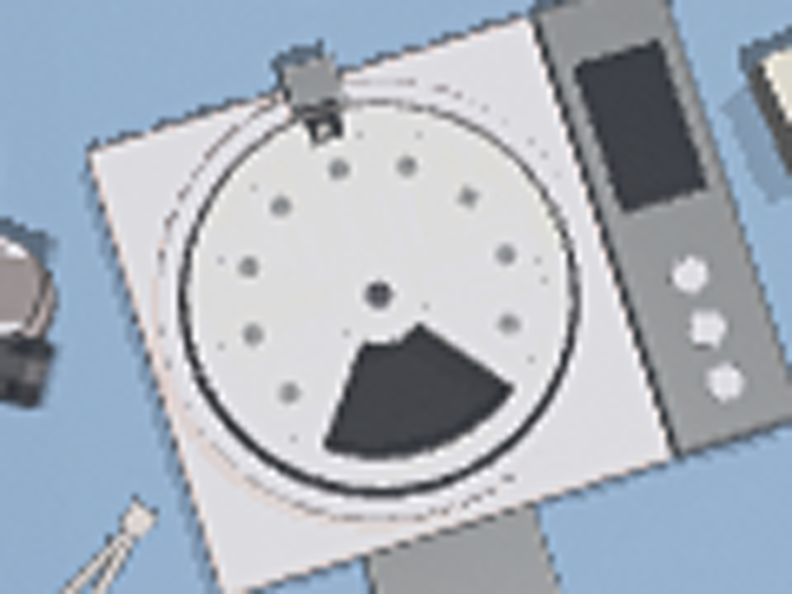

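The pin now shows inside the notch at (324,125), and the slot is at 197.0° against a target of about 197°. I'll press at the centre.

Emit:
{"method": "arm_command", "body": {"motion": [[[-1,0.1,-0.5,0,0],[-1,0.1,-0.5,0,0],[-1,0.1,-0.5,0,0],[-1,0.1,-0.5,0,0],[-1,0.1,-0.5,0,0],[-1,0,0,-0.5,0],[-1,0,0,-0.5,0],[-1,0,0,0,0]]]}}

```text
clock: 10.75
eef_pos: [0.5422, -0.0558, 0.0735]
tcp_rot: [0.001, 0.991, -0.13, -0.004]
wrist_force: [-0.7, -0.4, -0.7]
finger_gap: 0.0002
```

Emit:
{"method": "arm_command", "body": {"motion": [[[-1,0,0,0,0],[-1,0,0,0,0],[-1,0,0,0,0]]]}}

```text
clock: 11.05
eef_pos: [0.5469, -0.0549, 0.081]
tcp_rot: [-0.0, 0.992, -0.129, 0.002]
wrist_force: [-0.6, -0.5, -0.4]
finger_gap: 0.0001
```

Emit:
{"method": "arm_command", "body": {"motion": [[[-1,0,0,-0.1,0],[-1,0,0,-0.1,0],[-1,0,0,-0.06,0],[-1,0,0,-0.04,0],[-1,0,0,0,0],[-1,0,0,0,0]]]}}

```text
clock: 11.65
eef_pos: [0.5457, -0.0554, 0.0559]
tcp_rot: [0.0, 0.992, -0.13, 0.0]
wrist_force: [-0.2, 1.0, -1.0]
finger_gap: 0.0
```

Emit:
{"method": "arm_command", "body": {"motion": [[[-1,0,0,-0.02,0],[-1,0,0,-0.02,0],[-1,0,0,-0.02,0],[-1,0,0,-0.02,0],[-1,0,0,0,0]]]}}

```text
clock: 12.15
eef_pos: [0.5457, -0.0553, 0.05]
tcp_rot: [0.0, 0.992, -0.129, 0.0]
wrist_force: [-0.9, 0.4, 1.7]
finger_gap: 0.0002
```

Emit:
{"method": "arm_command", "body": {"motion": [[[-1,0,0,-0.02,0],[-1,0,0,-0.02,0],[-1,0,0,-0.02,0],[-1,0,0,0,0]]]}}

```text
clock: 12.55
eef_pos: [0.5457, -0.0553, 0.0451]
tcp_rot: [0.0, 0.992, -0.13, 0.0]
wrist_force: [0.2, 1.2, 0.3]
finger_gap: 0.0001
```

Emit:
{"method": "arm_command", "body": {"motion": [[[-1,0,0,-0.02,0],[-1,0,0,-0.02,0],[-1,0,0,0,0]]]}}

```text
clock: 12.85
eef_pos: [0.5457, -0.0553, 0.0421]
tcp_rot: [0.0, 0.992, -0.13, 0.0]
wrist_force: [0.7, -0.4, 1.5]
finger_gap: 0.0001
```

Emit:
{"method": "arm_command", "body": {"motion": [[[-1,0,0,-0.02,0],[-1,0,0,0,0]]]}}

```text
clock: 13.05
eef_pos: [0.5458, -0.0553, 0.042]
tcp_rot: [0.0, 0.992, -0.129, 0.0]
wrist_force: [-3.9, 1.2, 8.5]
finger_gap: -0.0005
```

The disc stopped at 0.042 with the force rising to 8.5 N, so it is home. I'll lift off and check.

Emit:
{"method": "arm_command", "body": {"motion": [[[-1,0,0,0.05,0],[-1,0,0,0.2,0],[-1,0,0,0.5,0],[-1,0,0,0.5,0],[-1,0,0.5,0.4,0],[-1,0,0.5,0,0],[-1,0,0.5,0,0],[-1,0,0.5,0,0]]]}}

```text
clock: 13.85
eef_pos: [0.5455, 0.0961, 0.1658]
tcp_rot: [-0.0, 0.992, -0.13, 0.0]
wrist_force: [0.8, -0.1, 0.6]
finger_gap: 0.0002
```

Emit:
{"method": "arm_command", "body": {"motion": [[[-1,-0.1,0.5,0,0],[-1,-0.1,0.5,0,0],[-1,0,0,0,0],[-1,0,0,0,0]]]}}

```text
clock: 14.25
eef_pos: [0.5304, 0.1703, 0.1651]
tcp_rot: [0.0, 0.992, -0.129, 0.0]
wrist_force: [-0.7, 0.1, -0.5]
finger_gap: -0.0
```

Run:
```python
from m import *
p,d=grab('top','top6'); p2,d2=grab('side','side6')
a=cv2.resize(p[180:300,250:430,::-1],(600,400),interpolation=cv2.INTER_CUBIC); cv2.imwrite('pics/top6z.png',a)
cv2.imwrite('pics/side6z.png',cv2.resize(p2[150:290,230:420,::-1],None,fx=4,fy=4,interpolation=cv2.INTER_CUBIC))
z=[dep('top',u,v,d[v,u])[2] for u in range(340,352) for v in range(228,245)];d0=np.load('pics/top0.npz')['d']
z0=[dep('top',u,v,d0[v,u])[2] for u in range(340,352) for v in range(228,245)];print('disc top',np.median(z0),np.median(z))
for b in blobs('top6',(295,200,375,280),120,8,600):
    if 300<b[0]<450:
      u,v=b[1:3]; e=ray('top',u,v,.042)[:2]-ray('top',331.97,238.92,.042)[:2]; print(np.degrees(np.arctan2(e[1],e[0]))%360)
print(bot.state()['eef_pos'],bot.state()['clock'])
```

```text
disc top 0.05218765836264039 0.041999817710863585
196.206078769323
[0.53075649 0.16914433 0.16502239] 14.35
```

View pics/top6z.png

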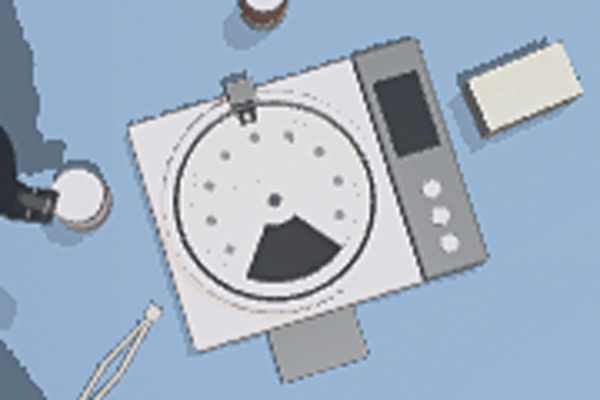

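View pics/side6z.png

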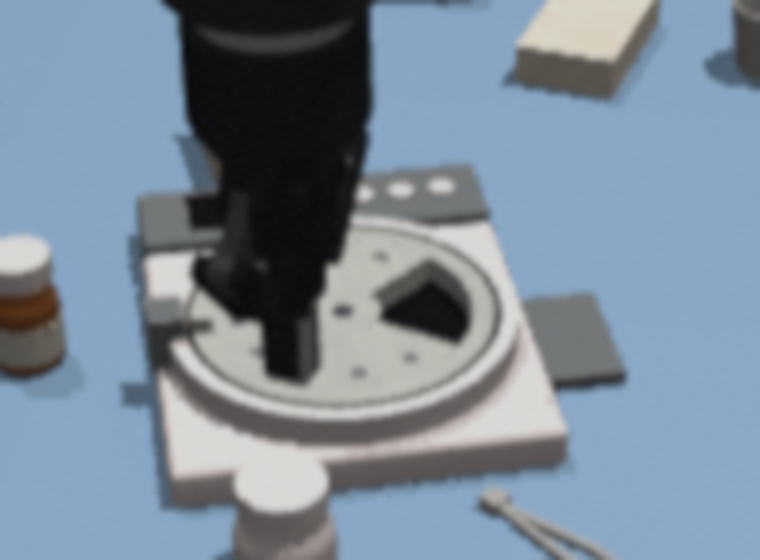

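The disc is flush, with its top going from 52.2 mm to 42.0 mm. The notch is at the block, the bystanders have not moved, and the hand is clear at z = 0.165.

```bash
python3 -c "
from plant import bot
print(bot.sign_off())"
```

```text
the job is handed in; nothing more can be done
None
```

The disc is pressed home with its notch over the key pin, and I handed the job in at about 14.4 s of the 45 s allowed. The sign-off gives no verdict, so what follows rests on my own checks.

**What I did:** I turned the disc about 71° with the shut fingertips in its slot, in two pushes. After each push I looked from above, and the pin showed inside the notch after the second. I then pressed at the disc's centre in small steps until it stopped, lifted off and moved the hand aside.

**Last checks:**
- **Depth:** by the top camera's depth, the disc's top went from 52.2 mm to 42.0 mm. The fingertips stopped at 42.0 mm, with a last wrist force of 8.5 N upward.
- **Angle:** the slot measured 197.0° before the press and 196.2° after, against a target of about 197°. That is an error of about 1 mm at the notch.
- **Bystanders:** the ones in view (bottle, tub, tweezers, carton) look unmoved in the pictures. I did not measure them, nor check the spatula, cup and flat carton, but the hand never went near those three.

**Disagreements:** the two cameras differed by about 2 mm on the disc's centre, which is within the calibration. No check failed.

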